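Make up two belt-drive kits

ROBOT

A 6-joint arm with a two-finger parallel gripper is mounted at the origin on the work surface. World frame = base frame: x ahead of the robot, y to its left, z up, the work surface at z = 0. Lengths are in mm, angles in rad, forces in N, time in s.
With the tool pointing down it reaches from about 300 to 850 mm from the base axis. Payload 5.4 kg.
Tool frame: the origin (TCP) lies at the very end of the fingers, on their centre line; the grasp point (between the pads) lies ctrl.pinch_z behind it (ctrl.pinch_z is the distance from the TCP to the grasp point, in mm); y points along the fingers, x is the direction in which the jaws open and shut, and the axes are right-handed (so a half turn about y gives the same grasp; the last joint's range is limited). The gripper opens to 85 mm and grips with 20 to 120 N. Pads are 22 mm wide; open, the fingers measure 114 mm over their backs; the gripper's body (76 mm by 85 mm) begins 54 mm behind the grasp point. The pads swing forward as they close: fully open they stand 13 mm farther back than shut.
Start: joints at [0.962, 0.158, 1.597, -0, 1.386, -0.21], TCP at [223.288, 529.857, 196.999] pointing down, gripper open.
Joint ranges: [-2.91, 2.91], [-0.94, 2.29], [0.18, 2.7], [-1.29, 4.43], [0.17, 2.64], [-3, 3]. Speed limits (rad/s): [2.57, 2.57, 3.14, 3.14, 3.14, 3.14].

INTERFACE

Orientations are given as a unit quaternion [w, x, y, z].
In Python, from cell import status, get_image, close_job, silhouettes, ctrl gives the robot as it stands.
- The arm moves only by the shell command python3 -m creep 'ROWS' [FORCE]. ROWS is JSON, one flat list of numbers, 5 for each row, row after row: the finger opening in m, from 0 to 0.0854, then the shift along the world's x, y, z in m, then the turn about the world's z in rad. A call has 1 to 20 rows; each row is the pose to reach, as a shift and turn from the pose commanded when the call began; what a row does not reach only later rows make up. A row lasts 1/10 s, in which the tool goes at most 50 mm and 8.59 degrees, less where a joint would pass 70% of its speed; a pose out of reach is approached as far as the arm can. A call with a gripper value outside its range is refused whole. The fingers move at their own pace and stop on an object; FORCE is the grip in N (left out, the last holds). Time passes only in rows, so rows that repeat a pose let the fingers close. It gives the time, the measured TCP pose, the force and the opening at its end, in the units of the state.
- status.get_state(): the state, without advancing time (a new reading comes with each control period).
- get_image(name): name is "scene" or "top" or "wrist"; returns a dict with "pixels" (400x640x3 uint8, red, green, blue), "intrinsics" (3x3 intrinsics, pixels), "extrinsics" (4x4, takes a point from world to camera coordinates). Camera axes: x right, y down, z forward; pixel columns grow to the right and rows downward; lengths in mm; the calibration is good to about 2 mm. The wrist camera is an equidistant fisheye: a pixel r from the principal point sees the ray r / f radians off the axis. A picture is of the moment at which its call begins. There is no depth.
- close_job(): hands the job in, once; it reports no verdict.
Trained networks look in a picture, given as the dict that the camera call returned (one of the last four; its "shot" number tells which), for a name from the list of things; names that differ only in an ending like _2 or _b are one class to them, and where a whole thing is asked for, a point or a joint stands for the part that bears it (a point fixed in the world has none). Each returns a list of dicts, best first, with "p" (0 to 1); they miss things now and then, are a little off and sometimes report something else, mostly with a low value. They report only what shows in the picture. A call takes as long as a camera call. They do not tell look-alikes from the thing itself.
- silhouettes(label, picture): "pixels" (400x640 bool, what is visible of it) and "location" ([column, row] in pixels, amid what is visible of it).
The state is a dict: "clock": time; "joint_pos": joint angles; "dq": joint speeds; "joint_torque": joint torques, N m; "eef_pos": TCP position; "ee_rot": TCP orientation; "wrist_force": force on the tool from outside, world axes, zero at the start; "wrist_torque": the same for the moment, N m; "finger_gap": opening from 0.0 (shut) to 1.0 (fully open).
Only numpy, scipy, OpenCV 4.12 (cv2) and the standard library are available. Lean on these libraries where they do the work, as an engineer would, in place of code of your own. Each camera call takes 0.05 s, during which the arm holds its last target.

TASK

Make up the two belt-drive kits from the parts on the bench: in the three-compartment tray put the large pulley in the wide end compartment, the angle bracket in the middle one and the short fat spacer in the narrow end one; in the two-compartment tray put the small pulley in the wider compartment and the long thin spacer in the narrower. Every part must stand flat on its compartment's floor, the same way up as it stands now, and the oil bottle and the tin are to be left where they are.

Things in the scene. Friction and masses are not known exactly. Their poses are not given: they have to be found in the camera images.
- tray_three: Plywood tray with three compartments, fixed, 248 mm long (its y) by 106 wide (x), 14 high; floor 4 thick, walls and dividers 5 thick, 10 above the floor. Compartments are 96 in x; in y: wide end one 96, centre y=-71; middle 72, centre y=+18; narrow end one 60, centre y=+89. Origin: centre of underside, z up. Its y lies within 12 degrees of world y.
- tray_two: Plywood tray with two compartments, fixed, 143 mm long (its y) by 106 wide (x), 14 high; floor 4 thick, walls and divider 5 thick, 10 above the floor. Compartments are 96 in x; in y: wider one 76, centre y=-28.5; narrower one 52, centre y=+40.5. Origin: centre of underside, z up. Its y lies within 12 degrees of world y.
- pulley_big: Large aluminium V-belt pulley, standing hub up: grooved rim 70 mm across and 24 mm high, hub 30 mm across on top up to 50 mm high, dark bore. About 0.22 kg. Grip the hub. Origin: centre of its underside; z up.
- pulley_small: Small aluminium V-belt pulley, standing hub up: grooved rim 48 mm across and 24 mm high, hub 22 mm across on top up to 50 mm high, dark bore. About 0.11 kg. Grip the hub. Origin: centre of its underside; z up.
- spacer_tall: Long thin steel spacer tube standing on end: 24 mm outside, 14 mm bore, 70 mm high. About 0.09 kg. Origin: centre of its underside; z up.
- spacer_short: Short fat steel spacer tube standing on end: 40 mm outside, 24 mm bore, 40 mm high. About 0.12 kg. Origin: centre of its underside; z up.
- bracket: Steel angle bracket: base leaf 50 mm (x) by 40 mm (y), 8 mm thick, lying flat; upright leaf 8 mm thick (x), 40 mm wide (y), reaching 55 mm high, its mid-plane at x = -21 mm. About 0.17 kg. Grip the upright leaf across its thickness. Origin: centre of the base leaf's underside; z up.
- oil_bottle: Bystander: upright grey plastic oil bottle with black cap, 42 mm across, 95 mm high, standing loose. Origin: centre of its underside; z up.
- tin: Bystander: plain dark steel tin with a paler lid, 60 mm across, 55 mm high, standing loose. Origin: centre of its underside; z up.
Mind the look-alikes: they are no part of the job. What is shaped like the pulley_big but pink or red is not meant.

How it is judged (in metres and radians):
At the end, for the whole second after the job is handed in: Each part at rest, upright within 0.1 rad, flat on its own compartment's floor (4 mm or less of gap), origin off the compartment's centre (mm, tray y / x) at most: large pulley 15/15, bracket 20/30, short spacer 12/30, small pulley 16/26, long spacer 16/38: anything lying wholly inside passes (y of pulley_big in the frame of tray_three between -0.086 and -0.056 m and x of pulley_big in the frame of tray_three between -0.015 and 0.015 m and z of each of pulley_big, bracket, spacer_short in the frame of tray_three below 0.008 m and angle between each of pulley_big, bracket, spacer_short, pulley_small, spacer_tall's own z axis and vertical below 0.1 rad and linear speed of each of pulley_big, bracket, spacer_short, pulley_small, spacer_tall below 0.01 m/s and angular speed of each of pulley_big, bracket, spacer_short, pulley_small, spacer_tall below 0.1 rad/s and y of bracket in the frame of tray_three between -0.002 and 0.038 m and x of bracket in the frame of tray_three between -0.03 and 0.03 m and y of spacer_short in the frame of tray_three between 0.077 and 0.101 m and x of spacer_short in the frame of tray_three between -0.03 and 0.03 m and y of pulley_small in the frame of tray_two between -0.0445 and -0.0125 m and x of pulley_small in the frame of tray_two between -0.026 and 0.026 m and z of each of pulley_small, spacer_tall in the frame of tray_two below 0.008 m and y of spacer_tall in the frame of tray_two between 0.0245 and 0.0565 m and x of spacer_tall in the frame of tray_two between -0.038 and 0.038 m); the robot touches nothing.
It fails at once if the oil bottle is moved more than 25 mm (distance of oil_bottle from where it was at the start of the episode above 0.025 m).
It fails at once if the tin is moved more than 25 mm (distance of tin from where it was at the start of the episode above 0.025 m).
It also fails if it takes over 128 s, if anything falls off the work surface, if the arm or the gripper's body presses on something with over 40 N, if the wrist force passes 120 N, or if a joint passes its speed limit or range.

## Working session

There is one attempt and no reset: what is moved stays moved. The work goes in short steps, Python scripts to look and compute and a shell command to move; the robot and the scene stay as the last step left them, time stands still between calls to the robot, and variables do not carry over. Pictures are saved under pics/ and viewed, and the job is handed in when it is done.

```bash
ls; mkdir -p pics; python3 - <<'E'
from cell import status,get_image,silhouettes,ctrl
import cv2
print(ctrl.pinch_z, status.get_state())
for n in ("scene","top","wrist"):
    d=get_image(n); cv2.imwrite(f"pics/{n}0.png",d["pixels"][:,:,::-1]); print(n,d["intrinsics"],d["extrinsics"])
E
```

```text
pics
18.700000000000003 {'clock': 0.0, 'joint_pos': array([ 9.61903507e-01,  1.59075622e-01,  1.59825318e+00, -2.12096029e-07,
        1.38620848e+00, -2.10124349e-01]), 'dq': array([-6.83820591e-05, -1.41033661e-03,  1.64355654e-04, -5.44012945e-04,
       -3.28025339e-04,  3.56474864e-04]), 'joint_torque': array([-1.56477374e-03, -3.95986462e+01, -3.31435525e+01, -3.50883874e-04,
        8.23855691e-03, -1.87636402e-06]), 'eef_pos': array([222.89915472, 529.30318723, 195.99155369]), 'ee_rot': array([-0.58887452,  0.58937944,  0.39042179, -0.39170079]), 'wrist_force': array([0.5183413 , 0.41824522, 0.66258495]), 'wrist_torque': array([0.0067286 , 0.00406411, 0.00495914]), 'finger_gap': 1.000483513651063}
scene [[460.26407833   0.         326.68409525]
 [  0.         460.26407833 203.34175496]
 [  0.           0.           1.        ]] [[ 8.73675887e-01  4.86426933e-01  8.90410026e-03 -5.10134162e+02]
 [ 3.72452149e-01 -6.56965798e-01 -6.55496253e-01 -2.04974462e+02]
 [-3.13001342e-01  5.76007622e-01 -7.55145933e-01  1.31535796e+03]
 [ 0.00000000e+00  0.00000000e+00  0.00000000e+00  1.00000000e+00]]
top [[454.20705378   0.         316.41478097]
 [  0.         454.20705378 196.08115815]
 [  0.           0.           1.        ]] [[ 2.58292715e-02 -9.99664535e-01 -1.91481800e-03 -1.84632897e+01]
 [-9.92767331e-01 -2.54263193e-02 -1.17330856e-01  6.01527955e+02]
 [ 1.17242809e-01  4.93153929e-03 -9.93091035e-01  1.20392617e+03]
 [ 0.00000000e+00  0.00000000e+00  0.00000000e+00  1.00000000e+00]]
wrist [[309.70691629   0.         317.06545697]
 [  0.         309.70691629 205.67063971]
 [  0.           0.           1.        ]] [[ 3.88260310e-01  9.21549022e-01 -1.15349421e-03 -5.74556638e+02]
 [ 8.81010675e-01 -3.70813245e-01  2.93798788e-01 -3.77711246e+01]
 [ 2.70322255e-01 -1.15086649e-01 -9.55866592e-01  3.79334242e+02]
 [ 0.00000000e+00  0.00000000e+00  0.00000000e+00  1.00000000e+00]]
```

View pics/scene0.png

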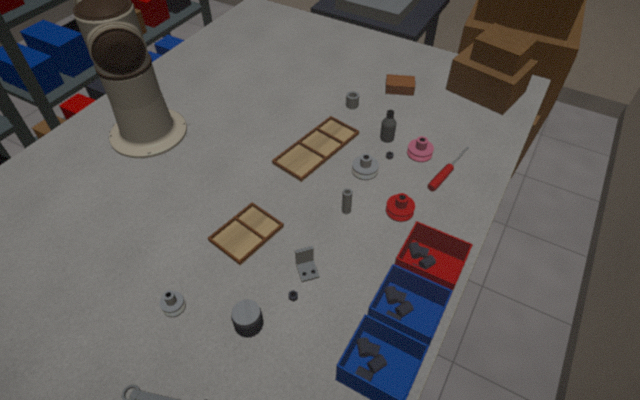

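View pics/top0.png

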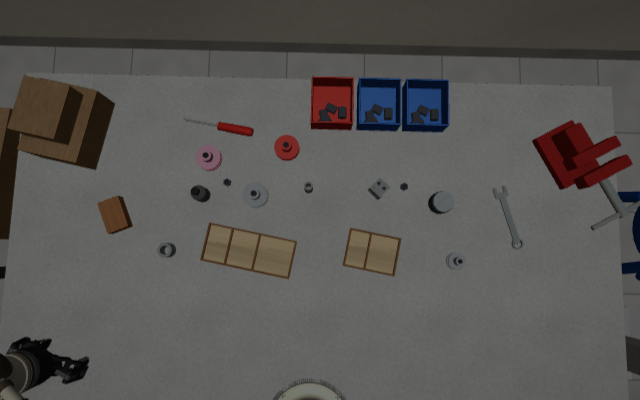

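View pics/wrist0.png

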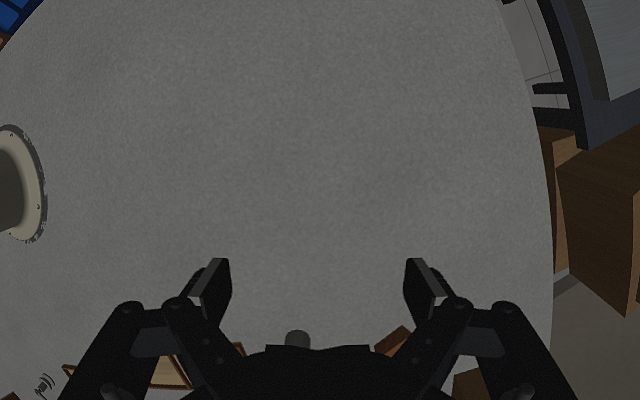

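```bash
cat > h.py <<'E'
import numpy as np, cv2
from scipy.optimize import minimize
from scipy.spatial.transform import Rotation as R
from cell import status,get_image,silhouettes
def cyl(r,z0,z1,n=40):
    t=np.linspace(0,2*np.pi,n,endpoint=False)
    return np.vstack([np.c_[r*np.cos(t),r*np.sin(t),0*t+z] for z in (z0,z1)])
def box(cx,cy,z0,lx,ly,lz):
    return np.array([[cx+a*lx/2,cy+b*ly/2,z0+c*lz] for a in(-1,1) for b in(-1,1) for c in(0,1)],float)
M={'tray_three':[box(0,0,0,106,248,14)],'tray_two':[box(0,0,0,106,143,14)],
'pulley_big':[cyl(35,0,24),cyl(15,24,50)],'pulley_small':[cyl(24,0,24),cyl(11,24,50)],
'spacer_tall':[cyl(12,0,70)],'spacer_short':[cyl(20,0,40)],
'bracket':[box(0,0,0,50,40,8),box(-21,0,0,8,40,55)],'oil_bottle':[cyl(21,0,75),cyl(10,75,95)],'tin':[cyl(30,0,55)]}
def project(d,P):
    E=np.array(d['extrinsics']);K=np.array(d['intrinsics'])
    c=P@E[:3,:3].T+E[:3,3]
    if d.get('fish'):
        rho=np.hypot(c[:,0],c[:,1]);th=np.arctan2(rho,c[:,2]);s=K[0,0]*th/np.maximum(rho,1e-9)
        return np.c_[c[:,0]*s+K[0,2],c[:,1]*s+K[1,2]]
    q=c@K.T; return q[:,:2]/q[:,2:]
def place(P,x,y,yaw,z=0):
    c,s=np.cos(yaw),np.sin(yaw)
    return np.c_[x+c*P[:,0]-s*P[:,1],y+s*P[:,0]+c*P[:,1],P[:,2]+z]
SS=6
def render(d,name,p,win,z=0):
    x0,y0,x1,y1=win; m=np.zeros(((y1-y0)*SS,(x1-x0)*SS),np.uint8)
    for P in M[name]:
        q=project(d,place(P,p[0],p[1],p[2] if len(p)>2 else 0,z))
        hull=cv2.convexHull((((q+0.5)-[x0,y0])*SS*16).astype(np.int32))
        cv2.fillConvexPoly(m,hull,1,shift=4)
    return cv2.resize(m.astype(np.float32),(x1-x0,y1-y0),interpolation=cv2.INTER_AREA)
def backproj(d,uv,z):
    E=np.array(d['extrinsics']);K=np.array(d['intrinsics'])
    v=np.array([(uv[0]-K[0,2])/K[0,0],(uv[1]-K[1,2])/K[1,1],1.])
    if d.get('fish'):
        r=np.hypot(v[0],v[1]); v=np.array([v[0]*np.tan(r)/r,v[1]*np.tan(r)/r,1.])
    Ri=E[:3,:3].T;o=-Ri@E[:3,3];w=Ri@v
    return o+w*(z-o[2])/w[2]
def fit(name,views,yaw=False,p0=None,z=0,yaws=(0,)):
    # views: list of (d,mask)
    W=[]
    for d,m in views:
        ys,xs=np.where(m); W.append((max(xs.min()-12,0),max(ys.min()-12,0),min(xs.max()+13,640),min(ys.max()+13,400)))
    if p0 is None:
        d,m=views[0];ys,xs=np.where(m); p0=backproj(d,(xs.mean(),ys.mean()),15+z)[:2]
    def cost(p):
        return sum(np.abs(render(d,name,p,w,z)-m[w[1]:w[3],w[0]:w[2]]).sum()/m.sum() for (d,m),w in zip(views,W))
    best=None
    for y in (yaws if yaw else (0,)):
        s=[p0[0],p0[1]]+([y] if yaw else [])
        sim=np.array([s]*(len(s)+1),float)
        for i in range(len(s)): sim[i+1,i]+= (10,10,.2)[i]
        r=minimize(cost,s,method='Nelder-Mead',options=dict(initial_simplex=sim,xatol=.05,fatol=1e-4,maxiter=300))
        if best is None or r.fun<best.fun: best=r
    return best.x,best.fun/len(views)
def img(n):
    d=get_image(n); d=dict(d) if False else d
    if n=='wrist': d['fish']=True
    return d
E
cat > loc.py <<'E'
from h import *
T=img('top');S=img('scene')
for n in M:
    v=[]
    for d in (T,S):
        L=silhouettes(n,d); print(n,[(round(l['p'],2),np.round(l['location']).astype(int).tolist(),int(l['pixels'].sum())) for l in L])
        if n=='pulley_big' and len(L):
            # gray one
            L=[l for l in L if np.ptp(np.array(d['pixels'])[l['pixels']].mean(0))<20]
        if len(L): v.append((d,L[0]['pixels'].astype(np.float32)))
    if n=='bracket': ys=np.arange(-3,3,.7)
    else: ys=(0,)
    for vv in ([v]+[[a] for a in v]):
        p,f=fit(n,vv,yaw=('tray' in n or n=='bracket'),yaws=ys); print('   ',np.round(p,3),round(f,3))
E
python3 loc.py
```

```text
tray_three [(0.71, [248, 247], 3521)]
tray_three [(0.71, [315, 147], 2662)]
    [ 4.50286e+02  1.78647e+02 -1.86000e-01] 0.046
    [ 4.49174e+02  1.80413e+02 -1.83000e-01] 0.028
    [ 4.52282e+02  1.76910e+02 -1.91000e-01] 0.025
tray_two [(0.73, [374, 255], 2099)]
tray_two [(0.84, [244, 234], 2503)]
    [ 4.55816e+02 -1.59538e+02 -1.85000e-01] 0.051
    [ 4.53822e+02 -1.58290e+02 -1.76000e-01] 0.032
    [ 4.57349e+02 -1.60902e+02 -1.84000e-01] 0.024
pulley_big [(0.88, [206, 160], 539), (0.84, [255, 193], 544)]
pulley_big [(0.82, [365, 167], 539), (0.78, [421, 151], 538), (0.65, [400, 209], 683)]
    [604.283 167.48 ] 0.081
    [604.055 168.572] 0.045
    [605.125 165.362] 0.093
pulley_small [(0.51, [457, 261], 265)]
pulley_small [(0.84, [171, 304], 576)]
    [ 437.105 -388.956] 0.086
    [ 436.306 -388.619] 0.121
    [ 437.685 -389.348] 0.04
spacer_tall [(0.56, [309, 190], 72)]
spacer_tall [(0.82, [346, 200], 233)]
    [626.391  19.58 ] 0.216
    [624.516  20.131] 0.294
    [626.851  18.67 ] 0.117
spacer_short [(0.63, [171, 252], 206), (0.44, [442, 202], 476)]
spacer_short [(0.55, [354, 101], 194)]
    [446.329 400.854] 0.238
    [445.421 400.978] 0.203
    [449.599 397.809] 0.2
bracket [(0.73, [377, 190], 250)]
bracket [(0.62, [305, 262], 632)]
    [ 632.398 -176.575   -0.756] 0.11
    [ 631.705 -175.639   -0.777] 0.102
    [ 634.031 -179.091   -0.75 ] 0.051
oil_bottle [(0.64, [199, 194], 297), (0.43, [457, 262], 272)]
oil_bottle [(0.85, [391, 130], 383)]
    [600.909 313.467] 0.178
    [599.859 312.13 ] 0.104
    [602.823 312.515] 0.228
tin [(0.69, [440, 201], 459)]
tin [(0.94, [246, 317], 972)]
    [ 593.809 -344.399] 0.138
    [ 593.255 -341.313] 0.113
    [ 595.585 -346.815] 0.136
```

```bash
cat > ov.py <<'E'
from h import *
import sys
PO={'tray_three':(450.3,178.6,-.186),'tray_two':(455.8,-159.5,-.182),'pulley_big':(604.3,167.5),'pulley_small':(437,-389),'spacer_tall':(626,19.5),'spacer_short':(446.3,401),'bracket':(632.4,-176.5,-.756),'oil_bottle':(601,313),'tin':(594,-344)}
def outl(d,k,PO,zs=None):
    im=cv2.resize(np.array(d['pixels'])[:,:,::-1],None,fx=k,fy=k,interpolation=cv2.INTER_CUBIC)
    im=np.clip(im*1.6,0,255).astype(np.uint8)
    for n,p in PO.items():
        for P in M[n]:
            q=project(d,place(P,p[0],p[1],p[2] if len(p)>2 else 0,(zs or {}).get(n,0)))
            h=cv2.convexHull((((q+.5)*k-.5)*8).astype(np.int32)); cv2.polylines(im,[h],True,(0,255,0),1,shift=3)
    return im
if __name__=='__main__':
    T=outl(img('top'),5,PO);S=outl(img('scene'),4,PO)
    def c(im,u,v,k,s=130): u*=k;v*=k; return cv2.resize(im[int(v-s):int(v+s),int(u-s):int(u+s)],(260,260))
    cv2.imwrite('pics/ova.png',np.vstack([np.hstack([c(T,255,195,5),c(T,456,261,5),c(T,308,187,5)]),np.hstack([c(T,166,249,5),c(T,378,187,5),c(T,441,202,5)])]))
    cv2.imwrite('pics/ovb.png',np.vstack([np.hstack([c(S,365,167,4),c(S,172,302,4),c(S,347,200,4)]),np.hstack([c(S,352,100,4),c(S,307,265,4),c(S,246,317,4)])]))
    cv2.imwrite('pics/ovc.png',np.hstack([c(T,249,250,5,260),c(T,372,252,5,260),c(S,316,148,4,260)]))
E
python3 ov.py
```

```text
(no output)
```

View pics/ova.png

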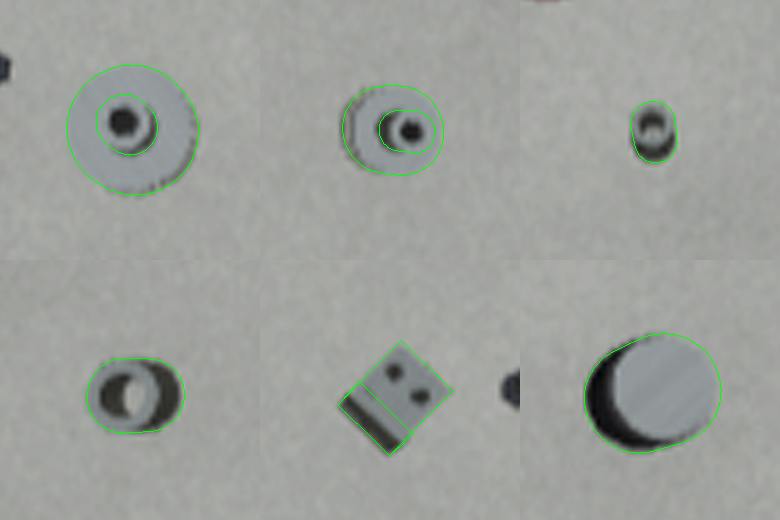

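View pics/ovb.png

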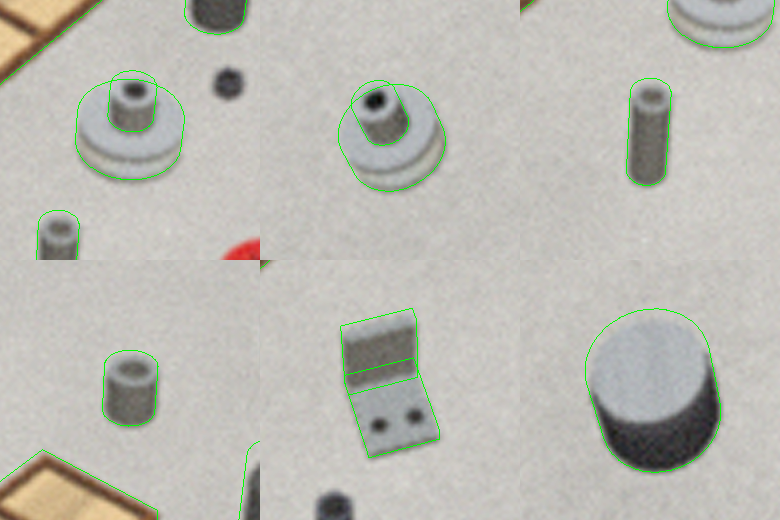

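View pics/ovc.png

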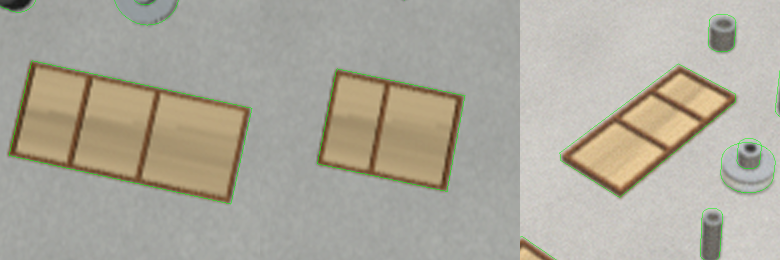

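```bash
cat > st.py <<'E'
from h import *
def st():
    s=status.get_state();q=s['ee_rot'];m=R.from_quat([q[1],q[2],q[3],q[0]]).as_matrix()
    print('t',round(s['clock'],2),'tcp',np.round(s['eef_pos'],1),'jawyaw',round(np.arctan2(m[1,0],m[0,0]),3),'appr',np.round(m[:,1],3),'F',np.round(s['wrist_force'],1),'gap',round(s['finger_gap']*85.4,1),'j',np.round(s['joint_pos'],2))
if __name__=='__main__': st()
E
python3 st.py
```

```text
t 1.25 tcp [223.3 529.8 197. ] jawyaw 1.172 appr [-0. -0. -1.] F [0.2 0.7 0.1] gap 85.3 j [ 0.96  0.16  1.6   0.    1.39 -0.21]
```

```bash
python3 -m creep '[0.06,0.223,-0.129,-0.097,-1.358, 0.06,0.223,-0.129,-0.097,-1.358, 0.06,0.223,-0.129,-0.097,-1.358, 0.06,0.223,-0.129,-0.097,-1.358, 0.06,0.223,-0.129,-0.097,-1.358, 0.06,0.223,-0.129,-0.097,-1.358, 0.06,0.223,-0.129,-0.097,-1.358, 0.06,0.223,-0.129,-0.097,-1.358, 0.06,0.223,-0.129,-0.097,-1.358, 0.06,0.223,-0.129,-0.097,-1.358, 0.06,0.223,-0.129,-0.097,-1.358, 0.06,0.223,-0.129,-0.097,-1.358]' 30
python3 - <<'E'
from st import *; from ov import outl,PO
st(); d=img('wrist'); cv2.imwrite('pics/w1.png',outl(d,1,PO))
E
```

```text
clock: 2.45
eef_pos: [446.2, 400.9, 100.0]
ee_rot: [0.704, -0.704, 0.065, -0.065]
wrist_force: [0.6, -0.0, 0.5]
finger_gap: 0.707
t 2.45 tcp [446.2 400.9 100. ] jawyaw -0.183 appr [ 0.  0. -1.] F [ 0.6 -0.   0.5] gap 60.4 j [0.53 0.31 1.62 0.   1.21 0.71]
```

View pics/w1.png

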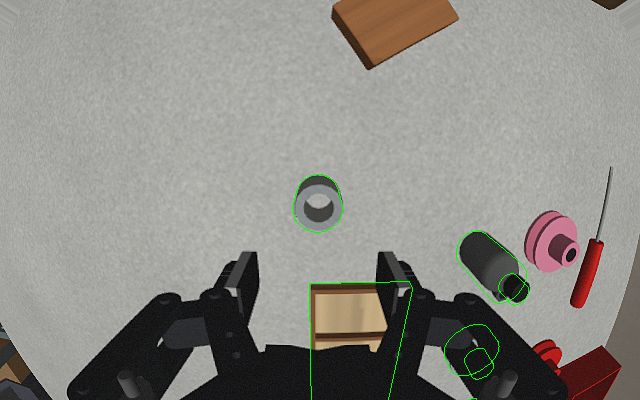

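```bash
python3 -m creep '[0.06,0,0,-0.05,0, 0.06,0,0,-0.086,0, 0.06,0,0,-0.086,0, 0.03,0,0,-0.086,0, 0.03,0,0,-0.086,0, 0.03,0,0,-0.086,0, 0.03,0,0,-0.086,0, 0.03,0,0,-0.086,0, 0.03,0,0,-0.086,0, 0.03,0,0,-0.07,0, 0.03,0,0,-0.02,0, 0.03,0,0,-0.02,0]' 40
python3 - <<'E'
from st import *; from ov import outl,PO
st(); d=img('wrist'); cv2.imwrite('pics/w2.png',outl(d,1,PO))
E
```

```text
clock: 3.7
eef_pos: [451.1, 403.9, 88.5]
ee_rot: [0.707, -0.701, 0.062, -0.07]
wrist_force: [1.7, 0.6, 0.4]
finger_gap: 0.352
t 3.7 tcp [451.1 403.9  88.5] jawyaw -0.186 appr [ 0.012  0.007 -1.   ] F [1.7 0.6 0.4] gap 30.1 j [0.53 0.33 1.62 0.   1.18 0.72]
```

View pics/w2.png

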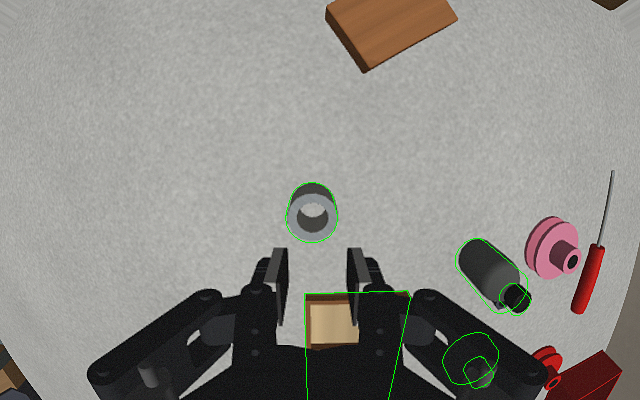

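```bash
python3 st.py; python3 -m creep '[0.06,0,0,0,0, 0.06,0,0,0,0,0.06,0,0,0,0]';  python3 st.py; python3 -m creep '[0.06,0,0,-0.05,0, 0.06,0,0,-0.06,0, 0.06,0,0,-0.06,0]';  python3 st.py
```

```text
t 3.75 tcp [449.7 402.9  85.7] jawyaw -0.186 appr [ 0.009  0.005 -1.   ] F [-0.1  0.1 -0.3] gap 30.0 j [ 0.53  0.33  1.62 -0.    1.18  0.72]
clock: 4.05
eef_pos: [445.4, 400.3, 78.7]
ee_rot: [-0.704, 0.705, -0.066, 0.065]
wrist_force: [0.1, -0.5, 0.3]
finger_gap: 0.703
t 4.05 tcp [445.4 400.3  78.7] jawyaw -0.186 appr [-0.002 -0.001 -1.   ] F [ 0.1 -0.5  0.3] gap 60.1 j [ 0.53  0.34  1.63 -0.    1.18  0.72]
clock: 4.35
eef_pos: [443.6, 399.3, 16.9]
ee_rot: [-0.703, 0.706, -0.068, 0.064]
wrist_force: [-0.3, -0.1, -0.1]
finger_gap: 0.698
t 4.35 tcp [443.6 399.3  16.9] jawyaw -0.186 appr [-0.006 -0.004 -1.   ] F [-0.3 -0.1 -0.1] gap 59.6 j [0.53 0.42 1.66 0.   1.07 0.72]
```

```bash
python3 - <<'E'
from st import *; from ov import outl,PO
st(); d=img('wrist'); S=img('scene')
a=outl(d,1,PO)[150:350,200:460]; b=cv2.resize(outl(S,4,PO)[230:530,1300:1600],(400,400))
cv2.imwrite('pics/w3.png',np.hstack([cv2.resize(a,(400,400)),b]))
E
```

```text
t 4.35 tcp [443.6 399.3  16.9] jawyaw -0.186 appr [-0.006 -0.004 -1.   ] F [-0.3 -0.1 -0.1] gap 59.6 j [0.53 0.42 1.66 0.   1.07 0.72]
```

View pics/w3.png

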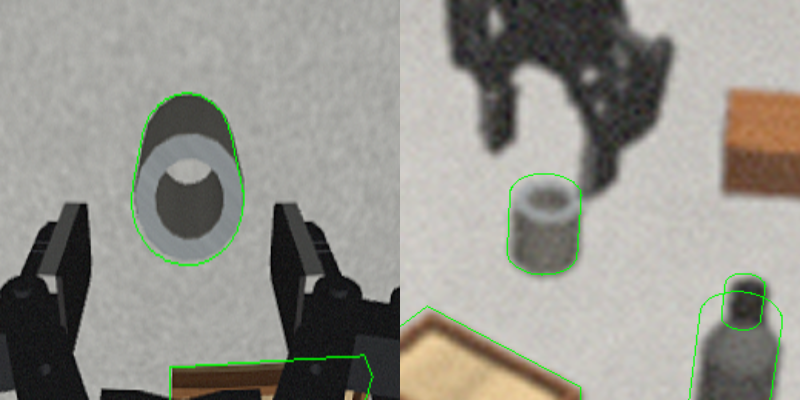

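```bash
python3 - <<'E'
from st import *; from ov import outl,PO
s=status.get_state(); p=s['eef_pos'];q=s['ee_rot'];m=R.from_quat([q[1],q[2],q[3],q[0]]).as_matrix();st()
d=img('wrist'); S=img('scene');T=img('top')
def mark(d,k):
    im=outl(d,k,PO)
    for off,c in ((0,(0,0,255)),(-18.7,(255,0,0)),(-72.7,(0,255,255))):
        for e in (-30,0,30):
            u=project(d,(p+m[:,1]*off+m[:,0]*e)[None])[0]; cv2.circle(im,tuple(((u+.5)*k).astype(int).tolist()),3,c,-1)
    return im
a=mark(d,1)[150:350,200:460]; b=mark(S,4)[230:530,1300:1600]; c=mark(T,5)[1150:1350,700:900]
cv2.imwrite('pics/w4.png',np.hstack([cv2.resize(x,(266,266)) for x in (a,b,c)]))
E
```

```text
t 4.45 tcp [446.7 401.2  20.8] jawyaw -0.186 appr [ 0.001  0.    -1.   ] F [ 0.2 -0.4  0.1] gap 60.1 j [0.53 0.41 1.66 0.   1.07 0.72]
```

View pics/w4.png

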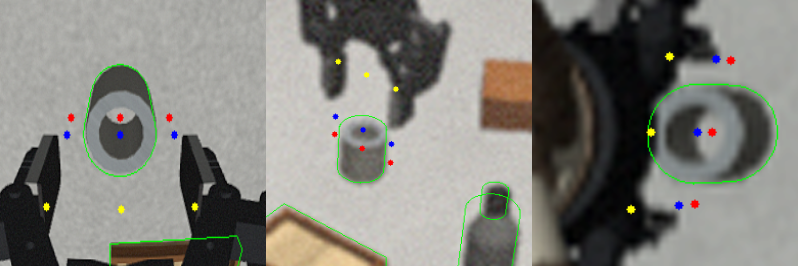

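```bash
cat > pads.py <<'E'
from st import *; from ov import outl,PO
import sys
def run(name,tip,lat,fn):
    s=status.get_state(); p=s['eef_pos'];q=s['ee_rot'];m=R.from_quat([q[1],q[2],q[3],q[0]]).as_matrix();st()
    g=s['finger_gap']*85.4/2
    out=[]
    for cam,k in (('wrist',3),('scene',5),('top',5)):
        d=img(cam); im=outl(d,k,{})
        for sg in (-1,1):
            Q=[p+m[:,0]*sg*g+m[:,1]*o+m[:,2]*(w+lat) for o,w in ((-tip,-11),(-tip,11),(-tip-22,11),(-tip-22,-11))]
            u=project(d,np.array(Q)); cv2.polylines(im,[(((u+.5)*k)*8).astype(np.int32)],True,(0,255,0),1,shift=3)
        c=project(d,(p-m[:,1]*(tip+10))[None])[0]*k
        h=200 if cam=='wrist' else 133
        x,y=max(int(c[0]),h),max(int(c[1]),h)
        out.append(cv2.resize(im[y-h:y+h,x-h:x+h],(400,400) if cam=='wrist' else (400,400)))
    cv2.imwrite(fn,np.vstack([np.hstack([cv2.resize(o,(266,266)) for o in out])]) if 0 else np.hstack(out)[:, :800] )
    cv2.imwrite(fn.replace('.png','t.png'),out[2])
run('',float(sys.argv[1]),float(sys.argv[2]),sys.argv[3])
E
python3 pads.py 30 0 pics/p1.png
```

```text
t 4.6 tcp [447.7 401.7  22. ] jawyaw -0.186 appr [ 0.003  0.002 -1.   ] F [-0.   0.7  0.8] gap 60.0 j [ 0.53  0.41  1.66 -0.    1.07  0.72]
```

View pics/p1.png

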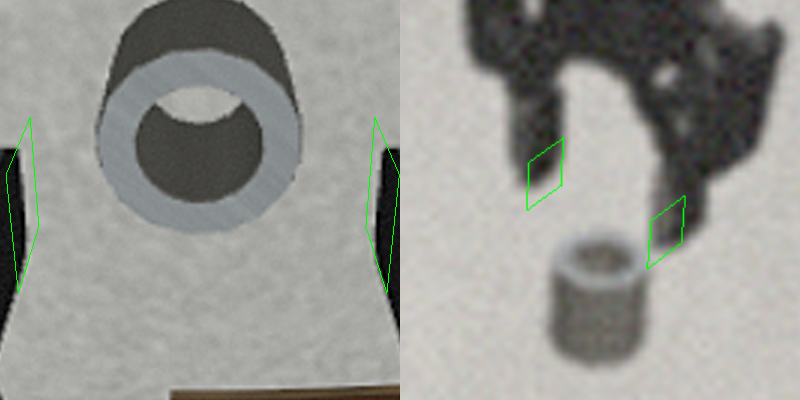

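View pics/p1t.png

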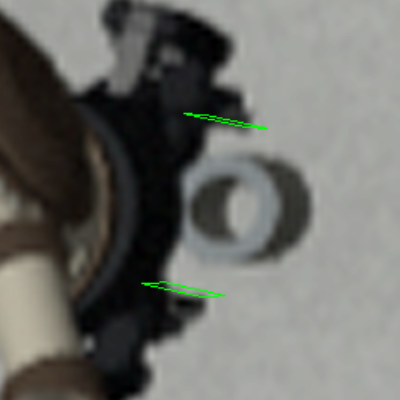

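```bash
python3 -m creep '[0.055,0,0,-0.03,0, 0.055,0,0,-0.03,0, 0.055,0,0,-0.03,0, 0.055,0,0,-0.03,0, 0.055,0,0,-0.03,0]';  python3 pads.py 36 0 pics/p2.png
```

```text
clock: 5.25
eef_pos: [447.2, 401.4, -8.6]
ee_rot: [0.705, -0.704, 0.065, -0.066]
wrist_force: [0.0, 0.1, -0.4]
finger_gap: 0.643
t 5.25 tcp [447.2 401.4  -8.6] jawyaw -0.186 appr [ 0.002  0.001 -1.   ] F [ 0.   0.1 -0.4] gap 54.9 j [ 0.53  0.46  1.66 -0.    1.02  0.72]
```

View pics/p2.png

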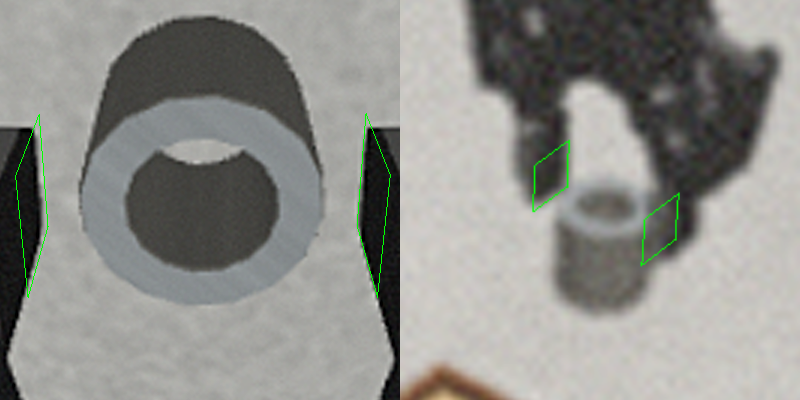

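```bash
python3 -m creep '[0.055,0,0,-0.014,0, 0.055,0,0,-0.014,0, 0.055,0,0,-0.014,0, 0.03,0,0,-0.014,0, 0.03,0,0,-0.014,0, 0.03,0,0,-0.014,0, 0.03,0,0,-0.014,0, 0.03,0,0,-0.014,0]' 40;  python3 pads.py 34 0 pics/p3.png
```

```text
clock: 6.2
eef_pos: [446.5, 401.0, -23.8]
ee_rot: [0.704, -0.704, 0.066, -0.066]
wrist_force: [0.3, 0.6, 0.2]
finger_gap: 0.457
t 6.2 tcp [446.5 401.  -23.8] jawyaw -0.186 appr [ 0.  0. -1.] F [0.3 0.6 0.2] gap 39.0 j [0.53 0.48 1.67 0.   0.99 0.72]
```

View pics/p3.png

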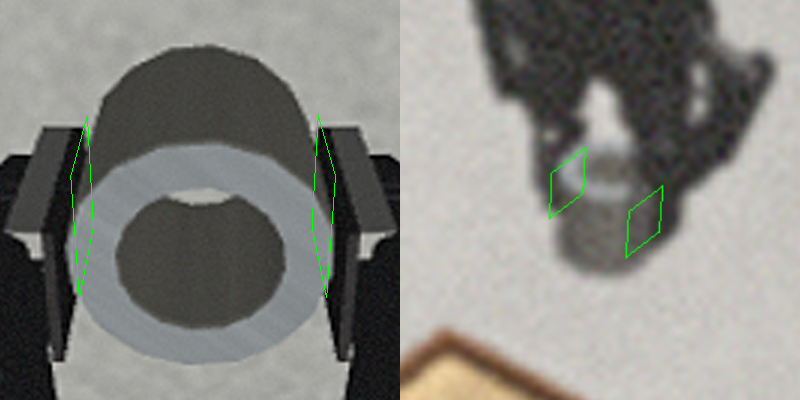

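```bash
python3 -m creep '[0.03,0,0,0.04,0, 0.03,0.01,-0.04,0.04,0, 0.03,0.015,-0.085,0.04,0, 0.03,0.02,-0.12,0.04,0, 0.03,0.0203,-0.135,0.04,0, 0.03,0.0203,-0.135,0.04,0, 0.03,0.0203,-0.135,0.04,0, 0.03,0.0203,-0.135,0.03,0, 0.03,0.0203,-0.135,0.03,0,0.03,0.0203,-0.135,0.03,0]' 40;  cat > look.py <<'E'
from st import *; from ov import outl,PO
import sys
# usage: look.py fn name x y z [zoom]
def look(fn,objs,zs,cams=('wrist','scene'),c=None):
    st(); s=status.get_state(); out=[]
    for cam in cams:
        k=2 if cam=='wrist' else 5
        d=img(cam); im=outl(d,k,objs,zs)
        n=list(objs)[-1]; p=objs[n]
        u=project(d,np.array([[p[0],p[1],zs.get(n,0)+20.]]))[0]*k
        h=200 if cam=='wrist' else 150
        x=min(max(int(u[0]),h),640*k-h);y=min(max(int(u[1]),h),400*k-h)
        out.append(cv2.resize(im[y-h:y+h,x-h:x+h],(400,400)))
    cv2.imwrite(fn,np.hstack(out))
E
python3 - <<'E'
from look import *
look('pics/l1.png',{'tray_three':PO['tray_three'],'spacer_short':(466.8,266.1)},{'spacer_short':30})
E
```

```text
clock: 7.35
eef_pos: [465.7, 266.4, 5.2]
ee_rot: [-0.704, 0.704, -0.066, 0.065]
wrist_force: [0.0, 0.2, -1.1]
finger_gap: 0.453
t 7.35 tcp [465.7 266.4   5.2] jawyaw -0.185 appr [-0.002 -0.    -1.   ] F [ 0.   0.2 -1.1] gap 38.7 j [0.29 0.3  1.85 0.   1.   0.48]
```

View pics/l1.png

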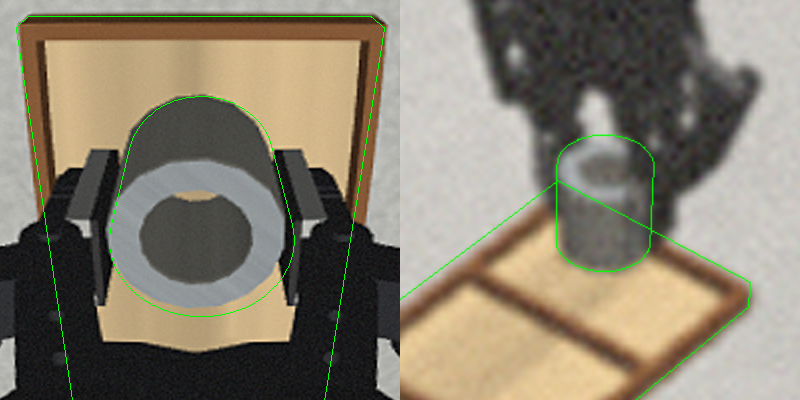

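```bash
python3 -m creep '[0.03,0,0,-0.02,0, 0.03,0,0,-0.024,0, 0.03,0,0,-0.0255,0, 0.03,0,0,-0.0255,0, 0.03,0,0,-0.0255,0, 0.03,0,0,-0.0255,0]' 40; python3 st.py
```

```text
clock: 8.05
eef_pos: [467.1, 266.0, -19.0]
ee_rot: [0.704, -0.704, 0.065, -0.066]
wrist_force: [0.4, -0.1, -0.9]
finger_gap: 0.452
t 8.05 tcp [467.1 266.  -19. ] jawyaw -0.186 appr [ 0.001  0.    -1.   ] F [ 0.4 -0.1 -0.9] gap 38.6 j [ 0.29  0.34  1.85 -0.    0.95  0.48]
```

```bash
python3 -m creep '[0.055,0,0,0,0, 0.055,0,0,0,0, 0.055,0,0,0,0, 0.055,0,0,0.04,0, 0.055,0,0,0.09,0, 0.055,0.04,-0.02,0.1,0, 0.055,0.08,-0.05,0.1,0, 0.055,0.12,-0.085,0.1,0, 0.055,0.1372,-0.0985,0.1,0, 0.055,0.1372,-0.0985,0.1,0, 0.055,0.1372,-0.0985,0.1,0, 0.055,0.1372,-0.0985,0.07,0, 0.055,0.1372,-0.0985,0.06,0, 0.055,0.1372,-0.0985,0.06,0, 0.055,0.1372,-0.0985,0.06,0]' 40
python3 - <<'E'
from look import *
look('pics/l2.png',{'tray_three':PO['tray_three'],'pulley_big':(604.3,167.5)},{},('wrist','scene'))
look('pics/l2b.png',{'tray_three':PO['tray_three'],'spacer_short':(466.8,266.1)},{'spacer_short':4},('scene','top'))
E
```

```text
clock: 9.55
eef_pos: [603.4, 168.1, 40.9]
ee_rot: [0.704, -0.704, 0.065, -0.065]
wrist_force: [0.2, 1.1, 0.3]
finger_gap: 0.65
t 9.55 tcp [603.4 168.1  40.9] jawyaw -0.185 appr [-0.  0. -1.] F [0.2 1.1 0.3] gap 55.5 j [0.08 0.45 1.57 0.   1.13 0.26]
t 9.65 tcp [604.5 167.8  41.9] jawyaw -0.185 appr [ 0.002  0.    -1.   ] F [-0.5 -0.8  1. ] gap 55.1 j [0.08 0.44 1.57 0.   1.13 0.26]
```

View pics/l2.png

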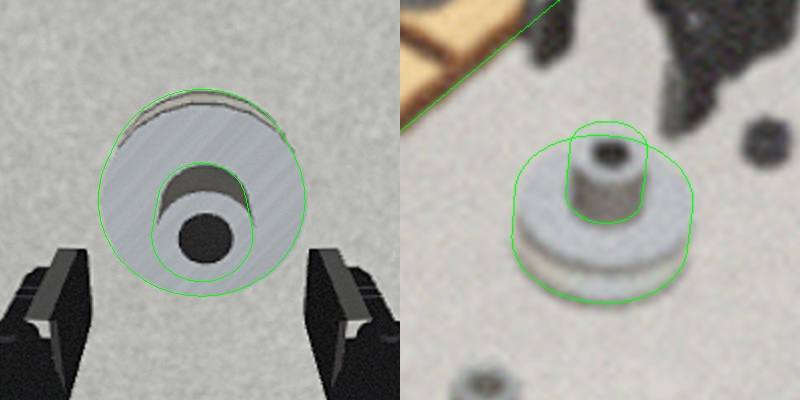

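View pics/l2b.png

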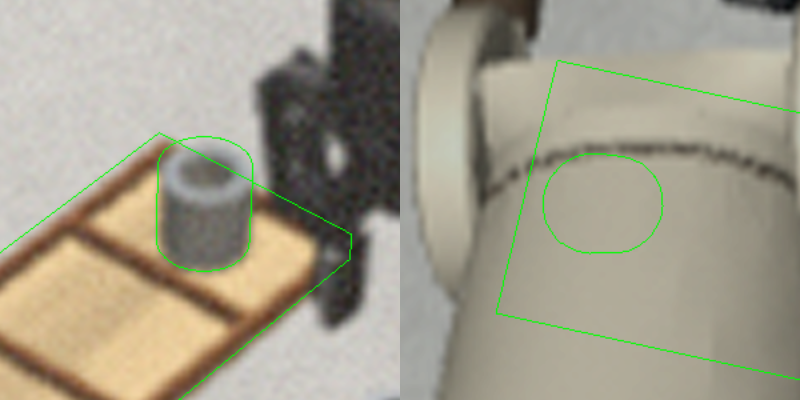

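```bash
python3 -m creep '[0.05,0,0,-0.03,0, 0.05,0,0,-0.044,0, 0.05,0,0,-0.044,0, 0.05,0,0,-0.044,0, 0.02,0,0,-0.044,0, 0.02,0,0,-0.044,0, 0.02,0,0,-0.044,0, 0.02,0,0,-0.044,0, 0.02,0,0,-0.044,0, 0.02,0,0,-0.044,0]' 50
python3 - <<'E'
from look import *
look('pics/l3.png',{'pulley_big':(604.3,167.5)},{},('wrist','scene'))
E
```

```text
clock: 10.75
eef_pos: [605.2, 167.5, -1.8]
ee_rot: [0.704, -0.704, 0.065, -0.067]
wrist_force: [-0.2, -0.8, 6.6]
finger_gap: 0.332
t 10.75 tcp [605.2 167.5  -1.8] jawyaw -0.186 appr [ 0.003  0.    -1.   ] F [-0.2 -0.8  6.6] gap 28.4 j [ 0.08  0.51  1.58 -0.    1.05  0.26]
```

View pics/l3.png

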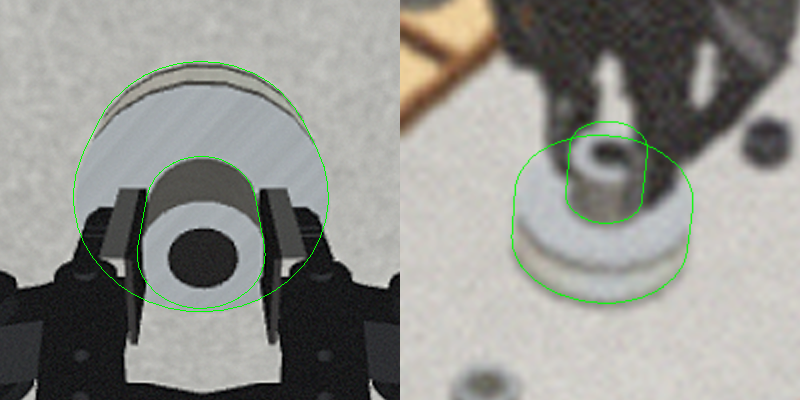

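```bash
python3 -m creep '[0.02,0,0,0.02,0, 0.02,0,0,0.05,0, 0.02,-0.04,-0.014,0.05,0, 0.02,-0.08,-0.028,0.05,0, 0.02,-0.12,-0.042,0.05,0, 0.02,-0.155,-0.055,0.05,0, 0.02,-0.167,-0.0587,0.05,0, 0.02,-0.167,-0.0587,0.05,0, 0.02,-0.167,-0.0587,0.04,0, 0.02,-0.167,-0.0587,0.03,0, 0.02,-0.167,-0.0587,0.03,0, 0.02,-0.167,-0.0587,0.03,0]' 60
python3 - <<'E'
from look import *
look('pics/l4.png',{'tray_three':PO['tray_three'],'pulley_big':(437.2,108.8)},{'pulley_big':30},('wrist','scene'))
E
```

```text
clock: 12.05
eef_pos: [436.6, 108.8, 25.8]
ee_rot: [-0.704, 0.704, -0.066, 0.065]
wrist_force: [0.3, -0.5, -1.8]
finger_gap: 0.322
t 12.05 tcp [436.6 108.8  25.8] jawyaw -0.186 appr [-0.002  0.    -1.   ] F [ 0.3 -0.5 -1.8] gap 27.5 j [-0.03  0.05  2.08  0.    1.01  0.16]
```

View pics/l4.png

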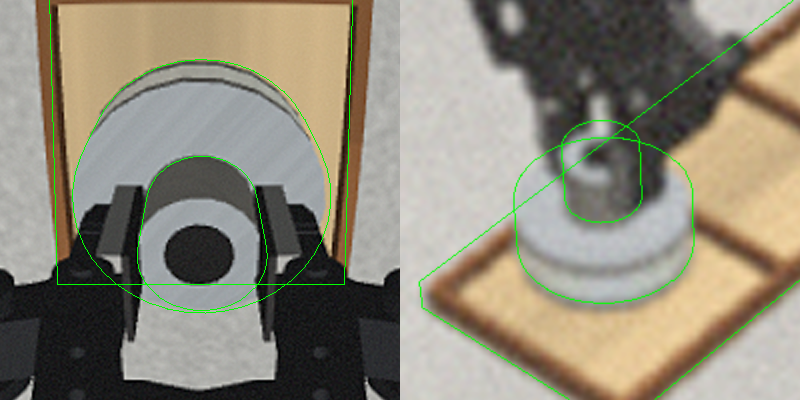

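```bash
python3 -m creep '[0.02,0,0,-0.02,0, 0.02,0,0,-0.024,0, 0.02,0,0,-0.0255,0, 0.02,0,0,-0.0255,0, 0.02,0,0,-0.0255,0, 0.02,0,0,-0.0255,0]' 60; python3 st.py
```

```text
clock: 12.75
eef_pos: [436.2, 108.7, 2.3]
ee_rot: [-0.704, 0.704, -0.066, 0.065]
wrist_force: [-7.7, -0.4, 11.2]
finger_gap: 0.326
t 12.75 tcp [436.2 108.7   2.3] jawyaw -0.185 appr [-0.003 -0.    -1.   ] F [-7.7 -0.4 11.2] gap 27.8 j [-0.03  0.1   2.09 -0.    0.96  0.16]
```

```bash
python3 -m creep '[0.04,0,0,0,0, 0.04,0,0,0,0, 0.04,0,0,0,0, 0.04,0,0,0.03,0, 0.04,0,0,0.06,0, 0.04,0.0,-0.05,0.06,-0.15, 0.04,0.03,-0.09,0.06,-0.3, 0.04,0.06,-0.13,0.06,-0.45, 0.04,0.09,-0.17,0.06,-0.57, 0.04,0.12,-0.21,0.06,-0.57, 0.04,0.15,-0.245,0.06,-0.57, 0.04,0.18,-0.265,0.06,-0.57, 0.04,0.1805,-0.271,0.06,-0.57, 0.04,0.1805,-0.271,0.06,-0.57,0.04,0.1805,-0.271,0.06,-0.57,0.04,0.1805,-0.271,0.06,-0.57]' 40
python3 - <<'E'
from look import *
look('pics/l5.png',{'bracket':PO['bracket']},{},('wrist','scene'))
look('pics/l5b.png',{'tray_three':PO['tray_three'],'spacer_short':(466.8,266.1),'pulley_big':(437.2,108.8)},{'spacer_short':4,'pulley_big':4},('scene','top'))
E
```

```text
clock: 14.35
eef_pos: [616.4, -161.1, 60.9]
ee_rot: [0.657, -0.657, 0.261, -0.26]
wrist_force: [0.1, 0.6, 0.5]
finger_gap: 0.467
t 14.35 tcp [ 616.4 -161.1   60.9] jawyaw -0.755 appr [-0.001  0.001 -1.   ] F [0.1 0.6 0.5] gap 39.9 j [-0.45  0.45  1.52  0.    1.17  0.31]
t 14.45 tcp [ 616.7 -161.4   61.1] jawyaw -0.755 appr [-0.  0. -1.] F [ 0.8 -0.1 -0.3] gap 39.9 j [-0.45  0.45  1.52  0.    1.17  0.31]
```

View pics/l5.png

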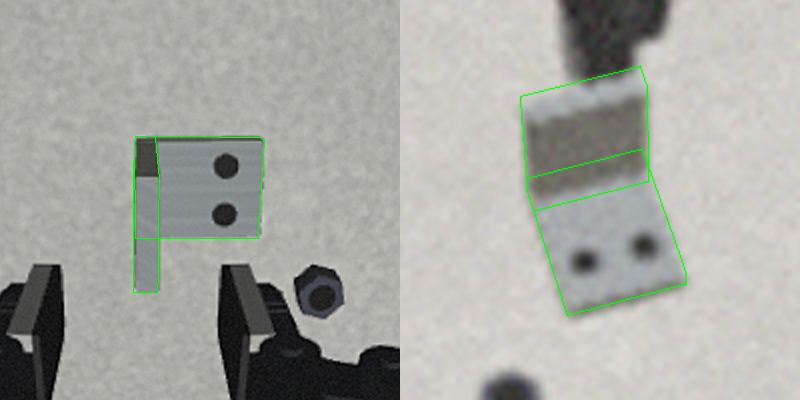

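View pics/l5b.png

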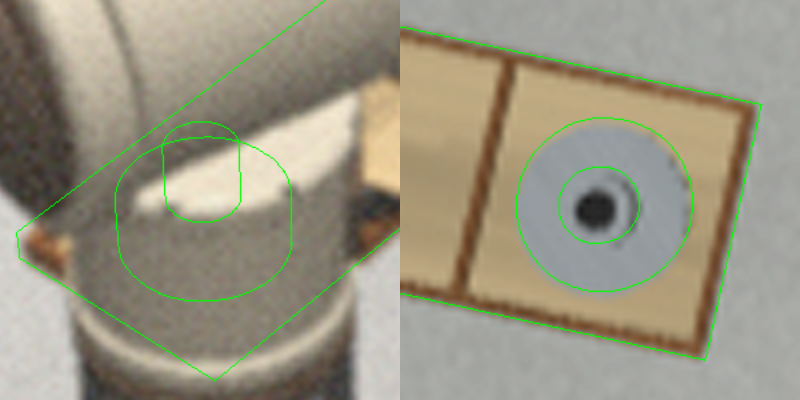

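```bash
python3 -m creep '[0.04,0,0,-0.03,0, 0.04,0,0,-0.059,0, 0.04,0,0,-0.059,0, 0.04,0,0,-0.059,0, 0.0,0,0,-0.059,0, 0.0,0,0,-0.059,0, 0.0,0,0,-0.059,0, 0,0,0,-0.059,0, 0,0,0,-0.059,0, 0,0,0,-0.059,0, 0,0,0,-0.059,0]' 60
python3 - <<'E'
from look import *
look('pics/l6.png',{'bracket':PO['bracket']},{},('wrist','scene'))
E
```

```text
clock: 15.65
eef_pos: [618.9, -163.0, 4.2]
ee_rot: [-0.657, 0.657, -0.26, 0.262]
wrist_force: [-0.1, -0.0, 6.4]
finger_gap: 0.076
t 15.65 tcp [ 618.9 -163.     4.2] jawyaw -0.756 appr [ 0.003 -0.001 -1.   ] F [-0.1 -0.   6.4] gap 6.5 j [-0.45  0.52  1.54  0.    1.07  0.31]
```

View pics/l6.png

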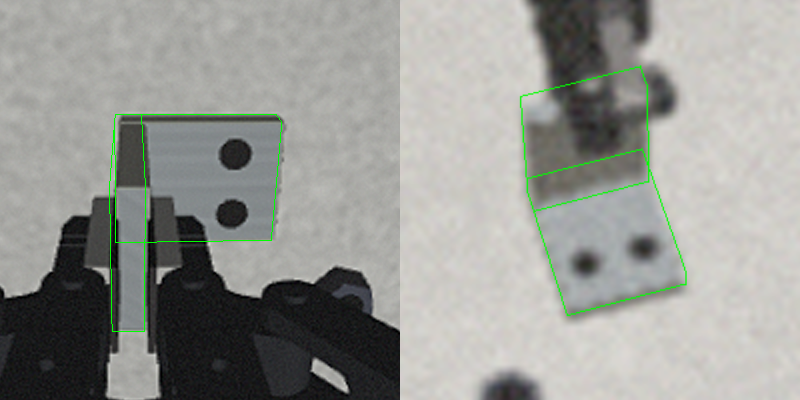

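```bash
python3 -m creep '[0,0,0,0.02,0, 0,0,0,0.06,0, 0,0,0,0.09,0, 0,-0.02,0.04,0.09,0.1, 0,-0.04,0.08,0.09,0.2, 0,-0.06,0.12,0.09,0.3, 0,-0.08,0.16,0.09,0.4, 0,-0.1,0.2,0.09,0.5, 0,-0.12,0.24,0.09,0.57, 0,-0.14,0.28,0.09,0.57, 0,-0.16,0.32,0.09,0.57, 0,-0.18,0.355,0.09,0.57, 0,-0.1848,0.3626,0.09,0.57, 0,-0.1848,0.3626,0.09,0.57, 0,-0.1848,0.3626,0.06,0.57, 0,-0.1848,0.3626,0.03,0.57, 0,-0.1848,0.3626,0.03,0.57, 0,-0.1848,0.3626,0.03,0.57, 0,-0.1848,0.3626,0.03,0.57]' 60
python3 - <<'E'
from look import *
look('pics/l7.png',{'tray_three':PO['tray_three'],'bracket':(453.6,196.3,-.186)},{'bracket':30},('wrist','scene'))
E
```

```text
clock: 17.65
eef_pos: [434.4, 200.0, 33.7]
ee_rot: [0.704, -0.704, 0.065, -0.067]
wrist_force: [0.1, -0.3, -1.9]
finger_gap: 0.074
t 17.65 tcp [434.4 200.   33.7] jawyaw -0.187 appr [ 0.003  0.    -1.   ] F [ 0.1 -0.3 -1.9] gap 6.3 j [ 0.18  0.11  2.   -0.    1.03  0.37]
```

View pics/l7.png

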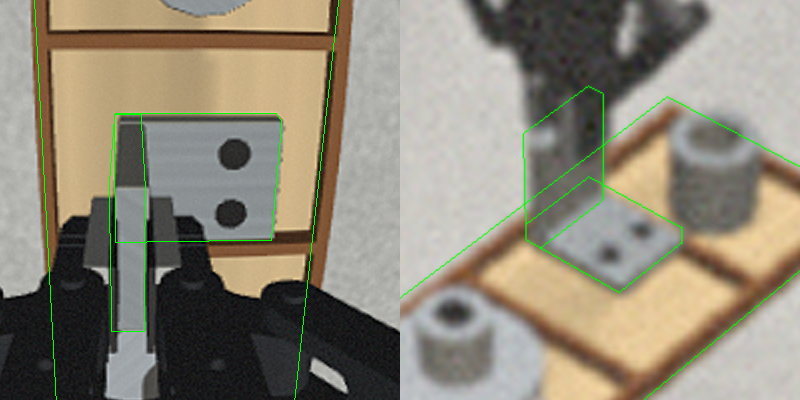

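```bash
python3 -m creep '[0,0,0,-0.015,0, 0,0,0,-0.022,0, 0,0,0,-0.0255,0, 0,0,0,-0.0255,0, 0,0,0,-0.0255,0, 0,0,0,-0.0255,0]' 60; python3 st.py
```

```text
clock: 18.35
eef_pos: [432.5, 200.2, 8.2]
ee_rot: [-0.704, 0.704, -0.066, 0.065]
wrist_force: [-6.6, -1.9, 12.4]
finger_gap: 0.078
t 18.35 tcp [432.5 200.2   8.2] jawyaw -0.186 appr [-0.001 -0.001 -1.   ] F [-6.6 -1.9 12.4] gap 6.6 j [ 0.18  0.15  2.01 -0.    0.97  0.37]
```

```bash
python3 -m creep '[0.035,0,0,0,0, 0.035,0,0,0,0, 0.035,0,0,0,0, 0.04,0,0,0.04,0, 0.045,0,0,0.08,0, 0.045,0.035,-0.03,0.08,0, 0.045,0.07,-0.06,0.08,0, 0.045,0.105,-0.09,0.08,0, 0.045,0.14,-0.125,0.08,0, 0.045,0.175,-0.16,0.08,0, 0.045,0.1934,-0.181,0.08,0, 0.045,0.1934,-0.181,0.08,0, 0.045,0.1934,-0.181,0.07,0, 0.045,0.1934,-0.181,0.07,0, 0.045,0.1934,-0.181,0.07,0]' 40
python3 - <<'E'
from look import *
look('pics/l8.png',{'spacer_tall':(626.4,19.3)},{},('wrist','scene'))
look('pics/l8b.png',{'tray_three':PO['tray_three'],'spacer_short':(466.8,266.1),'bracket':(453.6,196.3,-.186)},{'spacer_short':4,'bracket':4},('scene','top'))
E
```

```text
clock: 19.85
eef_pos: [624.5, 20.6, 75.6]
ee_rot: [0.704, -0.704, 0.066, -0.064]
wrist_force: [-0.0, -0.4, 0.5]
finger_gap: 0.527
t 19.85 tcp [624.5  20.6  75.6] jawyaw -0.185 appr [-0.002  0.    -1.   ] F [-0.  -0.4  0.5] gap 45.0 j [-0.16  0.4   1.55  0.    1.19  0.02]
t 19.95 tcp [625.3  20.2  76.5] jawyaw -0.185 appr [-0.  0. -1.] F [ 0.6 -0.3 -0.2] gap 45.0 j [-0.16  0.4   1.55  0.    1.19  0.02]
```

View pics/l8.png

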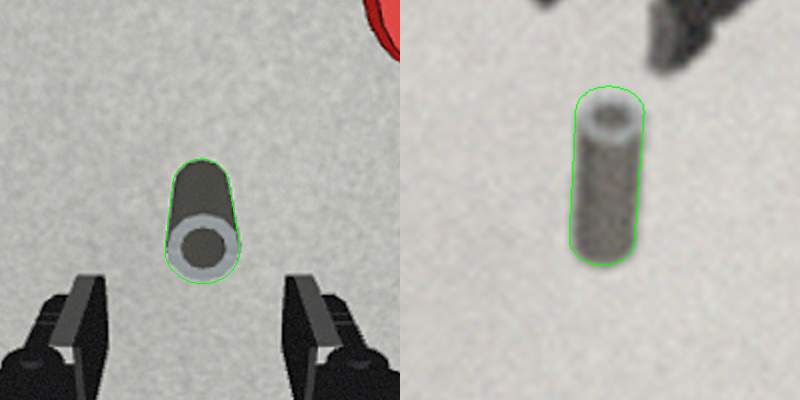

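View pics/l8b.png

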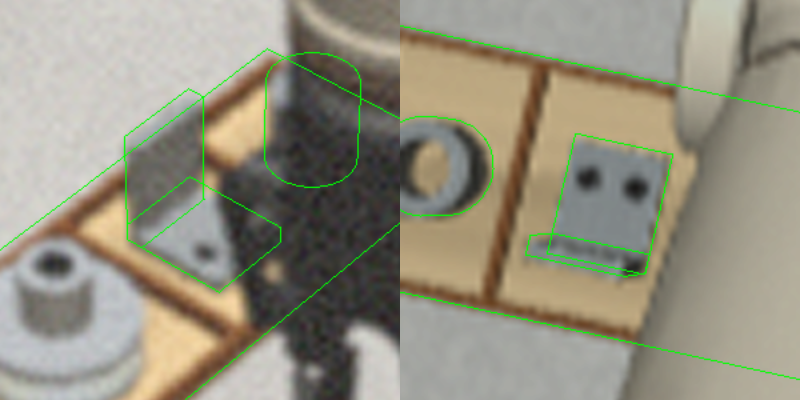

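```bash
python3 -m creep '[0.045,0,0,-0.04,0, 0.045,0,0,-0.07,0, 0.045,0,0,-0.07,0, 0.045,0,0,-0.07,0, 0.045,0,0,-0.07,0, 0.015,0,0,-0.07,0, 0.015,0,0,-0.07,0, 0.015,0,0,-0.07,0, 0.015,0,0,-0.07,0, 0.015,0,0,-0.07,0, 0.015,0,0,-0.07,0]' 40
python3 - <<'E'
from look import *
look('pics/l9.png',{'spacer_tall':(626.4,19.3)},{},('wrist','scene'))
E
```

```text
clock: 21.15
eef_pos: [627.5, 19.0, 8.7]
ee_rot: [-0.704, 0.704, -0.064, 0.067]
wrist_force: [-1.8, 0.2, 7.0]
finger_gap: 0.27
t 21.15 tcp [627.5  19.    8.7] jawyaw -0.186 appr [ 0.003 -0.001 -1.   ] F [-1.8  0.2  7. ] gap 23.0 j [-0.16  0.49  1.58  0.    1.07  0.02]
```

View pics/l9.png

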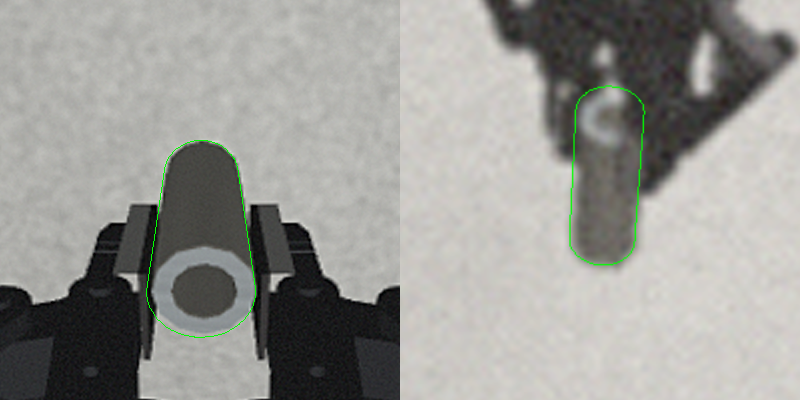

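```bash
python3 -m creep '[0.015,0,0,0.02,0, 0.015,0,0,0.05,0, 0.015,-0.035,-0.03,0.05,0, 0.015,-0.07,-0.06,0.05,0, 0.015,-0.105,-0.09,0.05,0, 0.015,-0.14,-0.12,0.05,0, 0.015,-0.1639,-0.1387,0.05,0, 0.015,-0.1639,-0.1387,0.05,0, 0.015,-0.1639,-0.1387,0.03,0, 0.015,-0.1639,-0.1387,0.03,0, 0.015,-0.1639,-0.1387,0.03,0, 0.015,-0.1639,-0.1387,0.03,0]' 40
python3 - <<'E'
from look import *
look('pics/l10.png',{'tray_two':PO['tray_two'],'spacer_tall':(463.1,-119.7)},{'spacer_tall':30},('wrist','scene'))
E
```

```text
clock: 22.45
eef_pos: [462.8, -119.4, 37.3]
ee_rot: [-0.704, 0.704, -0.065, 0.066]
wrist_force: [0.1, 0.8, -1.4]
finger_gap: 0.265
t 22.45 tcp [ 462.8 -119.4   37.3] jawyaw -0.185 appr [ 0.001 -0.    -1.   ] F [ 0.1  0.8 -1.4] gap 22.7 j [-0.51  0.1   2.    0.    1.04 -0.32]
```

View pics/l10.png

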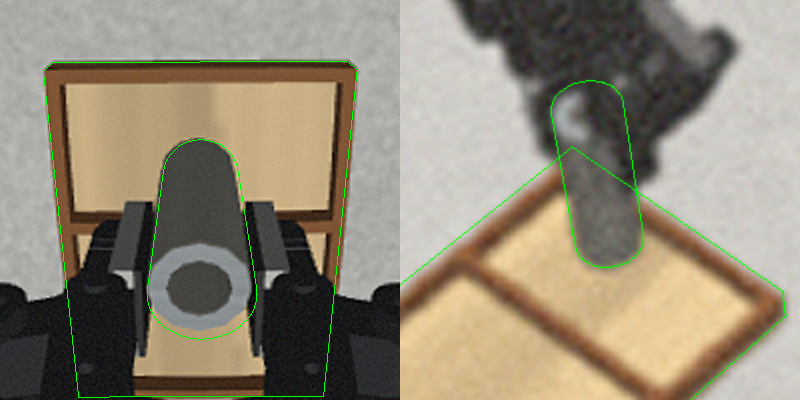

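Good. Lower it.

```bash
python3 -m creep '[0.015,0,0,-0.015,0, 0.015,0,0,-0.022,0, 0.015,0,0,-0.0255,0, 0.015,0,0,-0.0255,0, 0.015,0,0,-0.0255,0, 0.015,0,0,-0.0255,0]' 40; python3 st.py
```

```text
clock: 23.15
eef_pos: [462.1, -119.5, 12.7]
ee_rot: [0.704, -0.704, 0.066, -0.065]
wrist_force: [-6.9, 1.5, 14.0]
finger_gap: 0.267
t 23.15 tcp [ 462.1 -119.5   12.7] jawyaw -0.185 appr [-0.001  0.    -1.   ] F [-6.9  1.5 14. ] gap 22.8 j [-0.51  0.15  2.01 -0.    0.98 -0.32]
```

```bash
python3 -m creep '[0.045,0,0,0,0, 0.045,0,0,0,0, 0.045,0,0,0,0, 0.045,0,0,0.04,0, 0.045,0,0,0.08,0, 0.045,-0.005,-0.045,0.08,0, 0.045,-0.01,-0.09,0.08,0, 0.045,-0.015,-0.135,0.08,0, 0.045,-0.02,-0.18,0.08,0, 0.045,-0.025,-0.225,0.08,0, 0.045,-0.0257,-0.26,0.07,0, 0.045,-0.0257,-0.2694,0.05,0, 0.045,-0.0257,-0.2694,0.05,0, 0.045,-0.0257,-0.2694,0.05,0, 0.045,-0.0257,-0.2694,0.05,0]' 40
python3 - <<'E'
from look import *
look('pics/l11.png',{'pulley_small':(437,-389)},{},('wrist','scene'))
look('pics/l11b.png',{'tray_two':PO['tray_two'],'spacer_tall':(463.1,-119.7)},{'spacer_tall':4},('scene','top'))
E
```

```text
clock: 24.65
eef_pos: [436.8, -388.2, 61.7]
ee_rot: [-0.704, 0.704, -0.065, 0.066]
wrist_force: [0.4, -0.2, 0.8]
finger_gap: 0.532
t 24.65 tcp [ 436.8 -388.2   61.7] jawyaw -0.185 appr [ 0.001 -0.    -1.   ] F [ 0.4 -0.2  0.8] gap 45.5 j [-0.93  0.32  1.69  0.    1.13 -0.75]
t 24.75 tcp [ 437.  -388.5   62. ] jawyaw -0.185 appr [ 0.001 -0.001 -1.   ] F [ 0.2 -0.1  0.2] gap 44.8 j [-0.93  0.32  1.69  0.    1.13 -0.75]
```

View pics/l11.png

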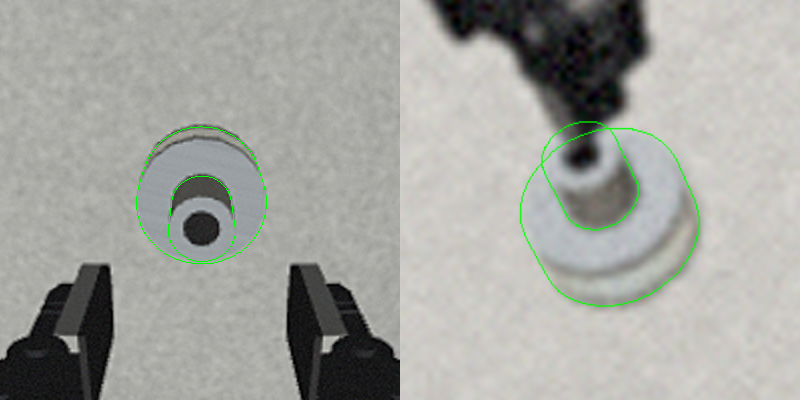

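View pics/l11b.png

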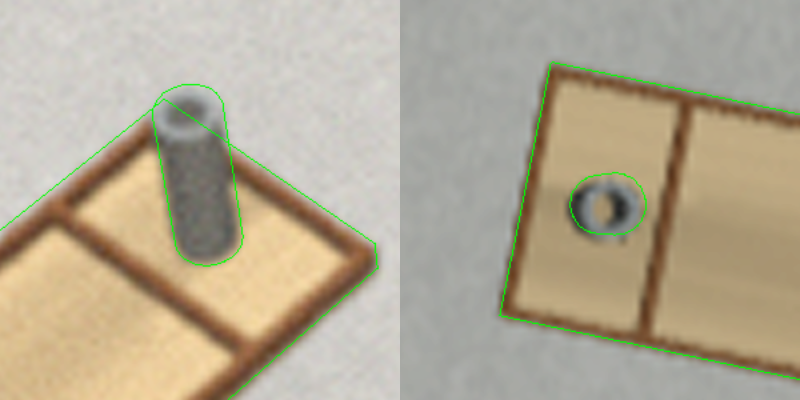

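```bash
python3 -m creep '[0.045,0,0,-0.03,0, 0.045,0,0,-0.058,0, 0.045,0,0,-0.058,0, 0.045,0,0,-0.058,0, 0.015,0,0,-0.058,0, 0.015,0,0,-0.058,0, 0.015,0,0,-0.058,0, 0.015,0,0,-0.058,0, 0.015,0,0,-0.058,0, 0.015,0,0,-0.058,0, 0.015,0,0,-0.058,0]' 40
python3 - <<'E'
from look import *
look('pics/l12.png',{'pulley_small':(437,-389)},{},('wrist','scene'))
E
```

```text
clock: 25.95
eef_pos: [437.3, -390.2, 5.2]
ee_rot: [-0.703, 0.705, -0.065, 0.066]
wrist_force: [-1.3, 0.8, 7.0]
finger_gap: 0.225
t 25.95 tcp [ 437.3 -390.2    5.2] jawyaw -0.186 appr [ 0.002 -0.003 -1.   ] F [-1.3  0.8  7. ] gap 19.2 j [-0.93  0.4   1.71 -0.    1.03 -0.75]
```

View pics/l12.png

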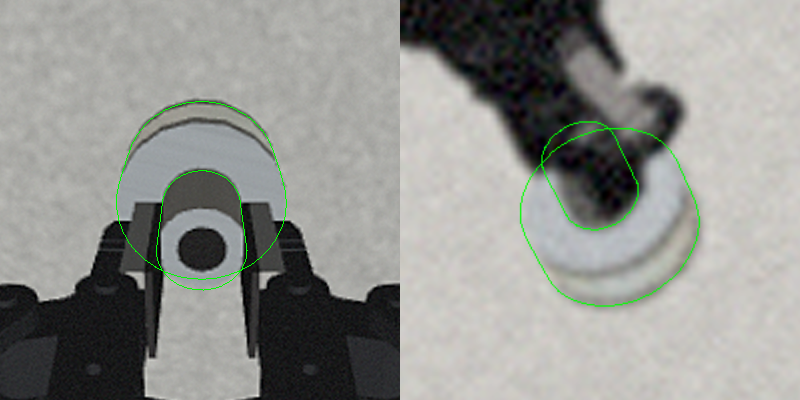

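```bash
python3 -m creep '[0.015,0,0,0.02,0, 0.015,0,0,0.05,0, 0.015,0.003,0.045,0.05,0, 0.015,0.006,0.09,0.05,0, 0.015,0.009,0.135,0.05,0, 0.015,0.012,0.18,0.05,0, 0.015,0.0135,0.2017,0.05,0, 0.015,0.0135,0.2017,0.05,0, 0.015,0.0135,0.2017,0.03,0, 0.015,0.0135,0.2017,0.03,0, 0.015,0.0135,0.2017,0.03,0, 0.015,0.0135,0.2017,0.03,0]' 40
python3 - <<'E'
from look import *
look('pics/l13.png',{'tray_two':PO['tray_two'],'pulley_small':(450.6,-187.5)},{'pulley_small':30},('wrist','scene'))
E
```

```text
clock: 27.25
eef_pos: [450.3, -188.2, 33.8]
ee_rot: [-0.704, 0.704, -0.066, 0.066]
wrist_force: [1.0, 0.3, -1.7]
finger_gap: 0.235
t 27.25 tcp [ 450.3 -188.2   33.8] jawyaw -0.187 appr [ 0.001 -0.001 -1.   ] F [ 1.   0.3 -1.7] gap 20.0 j [-0.64  0.13  1.98 -0.    1.03 -0.46]
```

View pics/l13.png

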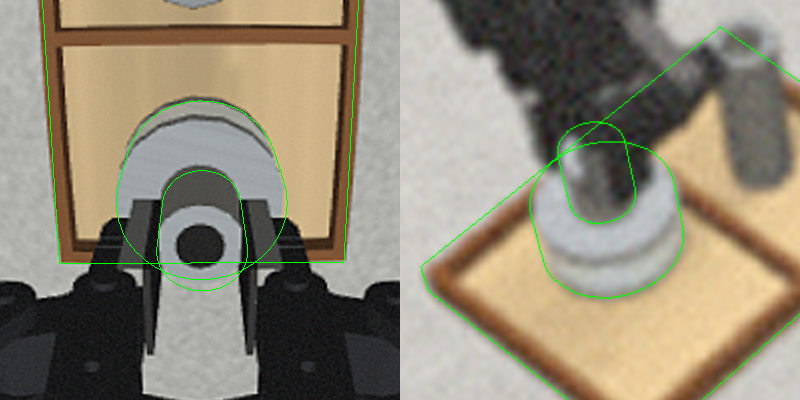

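```bash
python3 -m creep '[0.015,0,0,-0.015,0, 0.015,0,0,-0.022,0, 0.015,0,0,-0.0255,0, 0.015,0,0,-0.0255,0, 0.015,0,0,-0.0255,0, 0.015,0,0,-0.0255,0]' 40; python3 st.py
```

```text
clock: 27.95
eef_pos: [449.5, -187.2, 9.2]
ee_rot: [0.704, -0.704, 0.066, -0.065]
wrist_force: [-7.7, 4.2, 14.4]
finger_gap: 0.23
t 27.95 tcp [ 449.5 -187.2    9.2] jawyaw -0.186 appr [-0.002  0.001 -1.   ] F [-7.7  4.2 14.4] gap 19.7 j [-0.64  0.18  1.98 -0.    0.98 -0.46]
```

Release, rise and retreat clear of the views (toward −y, where it is empty).

```bash
python3 -m creep '[0.045,0,0,0,0, 0.045,0,0,0,0, 0.045,0,0,0,0, 0.045,0,0,0.04,0, 0.045,0,0,0.09,0, 0.045,0,0,0.14,0, 0.045,-0.02,-0.045,0.16,0, 0.045,-0.04,-0.09,0.16,0, 0.045,-0.06,-0.135,0.16,0, 0.045,-0.08,-0.18,0.16,0, 0.045,-0.1,-0.225,0.16,0, 0.045,-0.12,-0.26,0.16,0, 0.045,-0.12,-0.26,0.16,0, 0.045,-0.12,-0.26,0.16,0, 0.045,-0.12,-0.26,0.16,0]' 40
cat > fin.py <<'E'
from h import *; from ov import outl,PO
T=img('top');S=img('scene')
N={'tray_three':PO['tray_three'],'tray_two':PO['tray_two'],'pulley_big':(437.2,108.8),'bracket':(453.6,196.3,-.186),'spacer_short':(466.8,266.1),'pulley_small':(450.6,-187.5),'spacer_tall':(463.1,-119.7),'oil_bottle':PO['oil_bottle'],'tin':PO['tin']}
Z={k:4 for k in ('pulley_big','bracket','spacer_short','pulley_small','spacer_tall')}
a=outl(T,4,N,Z);b=outl(S,4,N,Z)
cv2.imwrite('pics/f1.png',cv2.resize(a[640:1160,680:1880],(800,347))); cv2.imwrite('pics/f2.png',cv2.resize(b[360:1380,640:1700],(623,600)))
for n,t in (('pulley_big','tray_three'),('bracket','tray_three'),('spacer_short','tray_three'),('pulley_small','tray_two'),('spacer_tall','tray_two')):
  for d,nm in ((T,'top'),(S,'scene')):
    L=silhouettes(n,d)
    L=[l for l in L if np.linalg.norm(l['location']-project(d,np.array([[*N[n][:2],20.]]))[0])<20]
    if not L: print(n,nm,'none');continue
    p,f=fit(n,[(d,L[0]['pixels'].astype(np.float32))],z=4,p0=N[n][:2],yaw=n=='bracket',yaws=(-.186,))
    X,Y,w=PO[t];dx,dy=p[0]-X,p[1]-Y
    print(n,nm,'tray x,y',round(np.cos(w)*dx+np.sin(w)*dy,1),round(-np.sin(w)*dx+np.cos(w)*dy,1),'err',round(f,2),round(L[0]['p'],2))
E
python3 fin.py; python3 st.py
```

```text
clock: 29.45
eef_pos: [330.2, -446.1, 167.2]
ee_rot: [0.704, -0.704, 0.065, -0.065]
wrist_force: [-0.7, 0.0, 0.4]
finger_gap: 0.524
pulley_big top tray x,y -2.1 -70.7 err 0.1 0.8
pulley_big scene tray x,y -0.6 -73.4 err 0.07 0.8
bracket top tray x,y -2.5 17.9 err 0.12 0.5
bracket scene tray x,y 1.9 15.5 err 0.11 0.63
spacer_short top tray x,y -2.1 90.1 err 0.22 0.67
spacer_short scene tray x,y 2.3 89.6 err 0.35 0.59
pulley_small top tray x,y -5.6 -25.3 err 0.07 0.82
pulley_small scene tray x,y 0.0 -27.8 err 0.06 0.78
spacer_tall top tray x,y -4.5 41.7 err 0.26 0.47
spacer_tall scene tray x,y -0.3 38.8 err 0.13 0.74
t 30.05 tcp [ 329.8 -447.1  167.5] jawyaw -0.186 appr [-0.  0. -1.] F [-0.2 -0.3 -0.7] gap 45.2 j [-1.15  0.13  1.69 -0.    1.32 -0.97]
```

View pics/f1.png

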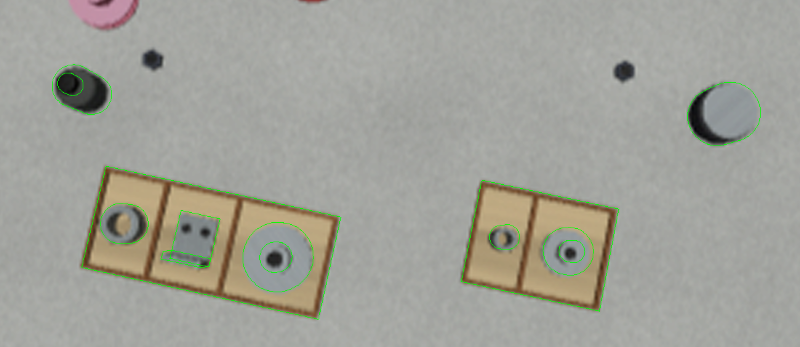

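View pics/f2.png

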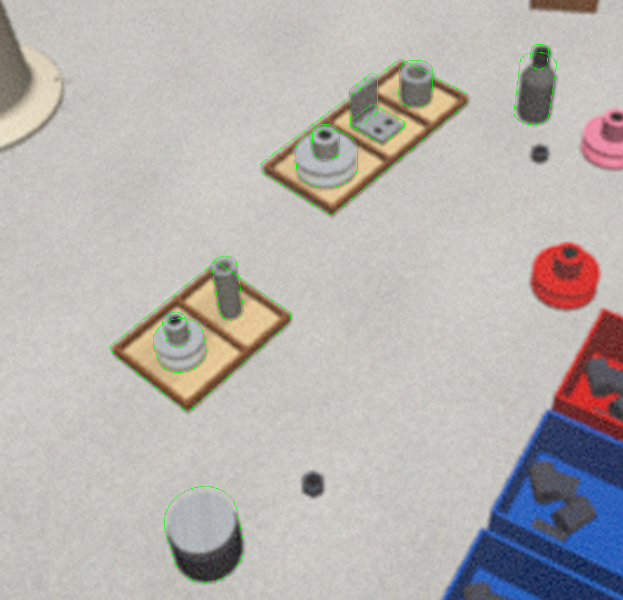

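All five parts stand upright and well inside their compartments. The outlines of the bottle and tin still fit, so neither has moved.

```bash
python3 -c "
from cell import close_job; print(close_job())"
```

```text
the job is handed in; nothing more can be done
None
```

All five parts are in their compartments, and I handed the job in at about 30 s of the 128 s allowed. I used the grey aluminium large pulley and left the pink and red look-alikes alone.

**Trays:** In the last top and scene pictures the parts stand upright and flat. They lie about 0–6 mm off their compartment centres, within every tolerance.

**Bottle and tin:** Their outlines still sit where they did at the start, so neither has moved measurably. The gripper is clear of everything.

**First grasp failed:** The first grasp closed above the short spacer without touching it. The pictures showed the fingertips about 25–36 mm behind the reported TCP. I lowered the remaining grasps by that amount, and all five then held.

**Checks that disagreed:** The two cameras differ by up to about 6 mm on a part's place in its tray (worst for the small pulley). The drawn outlines also stand slightly taller than the parts in the scene view. The outline fit is loose for the two spacers (mismatch 0.13–0.35), so I checked those by eye in the pictures.

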